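# Unlatch the reference-vial locker and hold its gate wide

### The arm

A 6-joint arm with a two-finger parallel gripper is mounted at the origin on the work surface. World frame = base frame: x ahead of the robot, y to its left, z up, the work surface at z = 0. Lengths are in m, angles in rad, forces in N, time in s.
With the tool pointing down it reaches from about 0.3 to 1 m from the base axis. Payload 5.1 kg.
Tool frame: the origin (TCP) lies on the centre line of the jaws, within the pads' length; the fingertips stand 19 mm ahead of it and the grasp point (between the pads) is the TCP (manip.tips_ahead is the z of the fingertips in the tool frame, in m); z points along the fingers, y is the direction in which the jaws open and shut (so a half turn about z gives the same grasp; the last joint's range is limited). The gripper opens to 95 mm and grips with 3 to 60 N. Pads are 20 mm wide; open, the fingers measure 119 mm over their backs; the gripper's body (75 mm by 180 mm) begins 59 mm behind the grasp point.
Start: joints at [-1.38, 0.124, 1.65, -0, 1.367, -0.083], TCP at [0.176, -0.626, 0.234] pointing down, gripper open.
Joint ranges: [-2.61, 2.61], [-1.02, 2.33], [0.03, 2.71], [-1.35, 4.49], [0.32, 2.68], [-2.91, 2.91]. Speed limits (rad/s): [2.57, 2.57, 3.14, 3.14, 3.14, 3.14].

### API

Orientations are given as a unit quaternion [w, x, y, z].
In Python, from station import manip, vision gives the robot as it stands. Calls block until the motion is done:
- manip.move_pose(position, orientation): joint-space move of the TCP to a pose.
- manip.move_linear(position, ori=None, v=0.15): straight line of the TCP; ori=None keeps the orientation; v is the mean speed in m/s.
- manip.movej(angles): joint-space move.
- manip.ungrasp() and manip.grab(): open the fingers fully, or close them until they stop; the grip force is fixed at half the most.
- manip.sleep(seconds).
- manip.inverse_kinematics(position, orientation): joint angles nearest the present ones, or None.
- manip.sense(): the state.
- vision.capture(name): name is "scene" or "top" or "wrist"; returns a dict with "color" (420x560x3 uint8, red, green, blue), "z_map" (420x560 float32, m along the optical axis (not along the pixel's ray), 0 where there is no reading), "fx", "fy", "cx", "cy" (pixels), "origin" and "attitude" of the camera in the world; the wrist camera has in their place "mount" (4x4, takes a point from camera to tool coordinates, whose origin is the TCP and whose axes are the flange's). Camera axes: x right, y up, looking along -z (the intrinsics and any distortion apply to the point x, -y, -z); pixel columns grow to the right and rows downward; lengths in m; the calibration is good to about 2 mm. A picture is of the moment at which its call begins: read the wrist's pose just before it.
A pose or a line that the arm cannot do raises manip.Unreachable and nothing moves.
- manip.sign_off(): hands the job in, once; it reports no verdict.
The state is a dict: "time_s": time; "joint_positions": joint angles; "qd": joint speeds; "effort": joint torques, N m; "tcp_pos": TCP position; "ee_rot": TCP orientation; "force": force on the tool from outside, world axes, zero at the start; "wrist_torque": the same for the moment, N m; "width": finger opening in m.
Only numpy, scipy, OpenCV 4.12 (cv2) and the standard library are available. Lean on these libraries where they do the work, as an engineer would, in place of code of your own. Each camera call takes 0.05 s, during which the arm holds its last target. There are 200 camera calls.

### The job

Open the reference-vial locker and hold it open for a colleague who will load it: with the gripper squeeze the red catch's two tabs together until fully home, and only then the blue catch's, then take the gate's black post and swing the gate out past its click-stop until it stands about square to the locker's front. Finish while still holding the post, keeping the gate wide and still with both catches released, for it swings back when let go. Leave the flask, the reagent bottle and the beaker standing where they are.

Things in the scene. Friction and masses are not known exactly. Their poses are not given: they have to be found in the camera images.
- locker: white sheet-metal locker for reference vials, 140 (x) x 220 (y) x 130 (z) mm, fixed on the bench; origin at the centre of its underside; its open front faces its own -x and is closed by the gate
- red_catch: red pinch catch: steel base 30 x 50 x 4 mm on the locker top (130 mm above the bench), axes as the locker's; origin at the underside's centre, at x = -35 mm, y = -55 or +40 mm in the locker frame (which catch has which place varies). Pinch its two red tabs together along y: 44 mm outside at rest, 30 mm when home. Rubber-mounted: it gives up to 5 mm along y (1.5 N per mm)
- red_post: the fixed red tab: upright, 24 mm along x, 10 mm thick in y, 8 to 48 mm above the locker top, outer face at y = +22 mm of red_catch. Origin as that of red_catch (the tab's centre lies 17 mm to +y and 28 mm up)
- red_pad: the sliding red tab, same size, outer face at y = -22 mm of red_catch at rest, -8 mm when home. Origin as that of red_catch at rest (tab's centre 17 mm to -y and 28 mm up); moves with the tab. Its steel hook, 5 to 13 mm above the locker top, reaches over the gate's top edge and blocks the gate; it goes sideways with the tab
- red_slide (a joint): how far the red pad is squeezed toward its post, m: 0 to 0.002 at the start (hooked), 0.014 home at its stop; about 4 N to move, no spring: it stays where it is left. The hook is clear of the gate from about 0.008
- blue_catch: blue pinch catch: steel base 30 x 50 x 4 mm on the locker top (130 mm above the bench), axes as the locker's; origin at the underside's centre, at x = -35 mm, y = -55 or +40 mm in the locker frame (which catch has which place varies). Pinch its two blue tabs together along y: 44 mm outside at rest, 30 mm when home. Rubber-mounted: it gives up to 5 mm along y (1.5 N per mm)
- blue_post: the fixed blue tab: upright, 24 mm along x, 10 mm thick in y, 8 to 48 mm above the locker top, outer face at y = +22 mm of blue_catch. Origin as that of blue_catch (the tab's centre lies 17 mm to +y and 28 mm up)
- blue_pad: the sliding blue tab, same size, outer face at y = -22 mm of blue_catch at rest, -8 mm when home. Origin as that of blue_catch at rest (tab's centre 17 mm to -y and 28 mm up); moves with the tab. Its steel hook, 5 to 13 mm above the locker top, reaches over the gate's top edge and blocks the gate; it goes sideways with the tab
- blue_slide (a joint): how far the blue pad is squeezed toward its post, m: 0 to 0.002 at the start (hooked), 0.014 home at its stop; about 4 N to move, no spring: it stays where it is left. The hook is clear of the gate from about 0.008
- gate (a joint): opening angle of the clear, aluminium-framed gate (10 x 204 mm, top 128 mm above the bench; two keeper tabs rise to 145 mm), rad: 0 shut, 1.57 square to the front, stop 1.65. Opens toward the robot, counter-clockwise from above. The click-stop resists at about 0.4 to 0.95 rad, some 5 N at the post; a light spring (1 N at the post) swings it back to about 0.9 if let go
- gate_hinge (a point): point on the gate's upright hinge axis, 130 mm above the bench, 78 mm ahead (-x) and 100 mm right (-y) of the locker's origin
- gate_post: black upright round post, 16 mm thick, 64 mm tall, standing on the gate's top edge 175 mm from the hinge axis; origin at the centre of its foot (128 mm above the bench); its axes turn with the gate, y pointing away from the hinge
- post_grip (a point): place to grip on the axis of the black post, 42 mm above its foot, 170 mm above the bench
- flask: bystander: volumetric flask of clear glass, 60 mm wide, 122 mm tall; origin at the centre of its foot
- reagent: bystander: amber reagent bottle with black cap, 60 mm wide, 125 mm tall; origin at the centre of its foot
- beaker: bystander: empty glass beaker, 60 mm wide, 75 mm tall; origin at the centre of its foot

How it is judged:
By the outcome, as a careful person would: the job done as asked, in the order asked, and still so for the second after the job is handed in, while the arm keeps its last pose, push and grip.
It also fails if it takes over 64 s, if anything falls off the work surface, if the arm or the gripper's body presses on something with over 40 N, if the wrist force passes 120 N, or if a joint passes its speed limit or range.

## Working session

There is one attempt and no reset: what is moved stays moved. The work goes in short steps, each a Python script; the robot and the scene stay as the last script left them, time stands still between calls to the robot, and variables do not carry over. Pictures are saved under pics/ and viewed, about 8 in all and at most 12, crops included, and the job is handed in when it is done.

```bash
mkdir -p pics; ls
cat > h.py <<'E'
import numpy as np, cv2
from station import manip, vision
def snap(n,f):
    s=manip.sense(); c=vision.capture(n); c['s']=s
    cv2.imwrite('pics/'+f,c['color'][:,:,::-1]); return c
E
python3 - <<'E'
from h import *
import pickle
a=snap('scene','scene0.png'); b=snap('top','top0.png')
pickle.dump((a,b),open('c0.pkl','wb'))
for c in (a,b): print({k:v for k,v in c.items() if k not in('color','z_map','s')})
print(a['s'])
cv2.imwrite('pics/both.png',cv2.resize(np.hstack([a['color'],b['color']])[:,:,::-1],(1120,420))[:, :])
E
```

```text
pics
{'fx': 384.3530073851555, 'fy': 384.3530073851555, 'cx': 282.9997678724986, 'cy': 212.15796266031347, 'origin': array([1.2033441 , 0.17592066, 0.56894358]), 'attitude': array([0.57193251, 0.28472253, 0.3412402 , 0.68947909])}
{'fx': 483.7656134755452, 'fy': 483.7656134755452, 'cx': 269.7486770273292, 'cy': 204.04738368260934, 'origin': array([0.42789472, 0.04985152, 1.14669576]), 'attitude': array([ 0.70836008,  0.05940203, -0.07349348, -0.69949704])}
{'time_s': 0.0, 'joint_positions': array([-1.37957195e+00,  1.24518111e-01,  1.65167656e+00,  4.39410745e-05,
        1.36753173e+00, -8.25672629e-02]), 'qd': array([ 1.98331744e-04, -5.42381077e-04, -1.23108316e-04,  9.10615523e-04,
        3.77789860e-05, -1.08578903e-03]), 'effort': array([ 1.34449765e-03, -4.17595840e+01, -3.59932029e+01,  7.75205693e-02,
        4.92877874e-02, -1.76392869e-04]), 'tcp_pos': array([ 0.17563607, -0.62518249,  0.2323771 ]), 'ee_rot': array([-1.06646837e-03,  9.90644436e-01,  1.36464144e-01, -3.64514896e-05]), 'force': array([ 0.88931938,  0.75644568, -0.32988817]), 'wrist_torque': array([ 0.06235258, -0.03057309, -0.03197802]), 'width': 0.09506213078223506}
```

View pics/scene0.png

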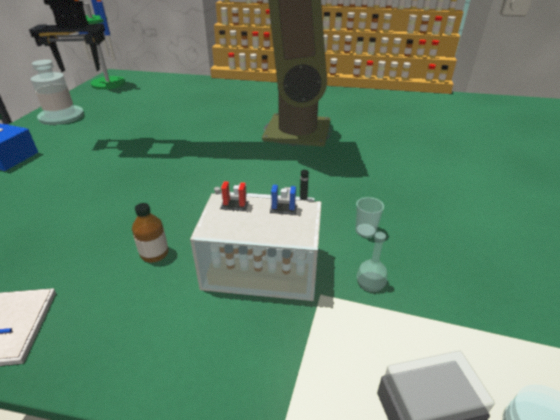

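View pics/top0.png

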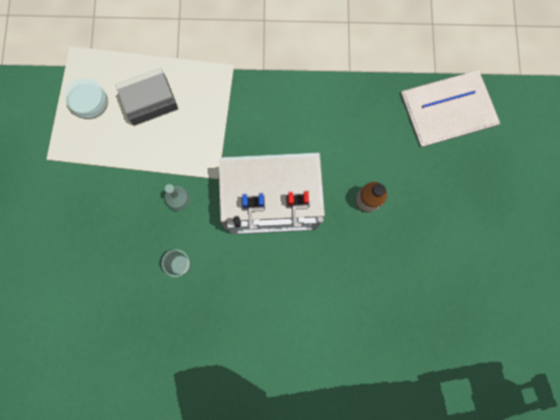

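The scene view shows the locker at about (260,240), the red catch at (235,195), the blue one at (284,197) and the post at (304,185). The top view shows red at (299,199), blue at (253,201), the post near (237,222), the beaker at (176,263), the flask at (176,197) and the reagent bottle at (371,196). Red is at y=-55 and blue at y=+40.

```bash
cat >> h.py <<'E'
from scipy.spatial.transform import Rotation as R
def rot(q): return R.from_quat(np.r_[q[1:],q[0]]).as_matrix()
def campose(c):
    if 'mount' in c:
        T=np.eye(4);T[:3,:3]=rot(c['s']['ee_rot']);T[:3,3]=c['s']['tcp_pos'];T=T@c['mount'];return T[:3,:3],T[:3,3]
    return rot(c['attitude']),np.array(c['origin'])
def cast(c,uv,z):
    uv=np.atleast_2d(uv).astype(float);Rm,o=campose(c)
    d=np.c_[(uv[:,0]-c['cx'])/c['fx'],-(uv[:,1]-c['cy'])/c['fy'],-np.ones(len(uv))]@Rm.T
    return o+d*((z-o[2])/d[:,2])[:,None]
def cloud(c):
    h,w=c['z_map'].shape;u,v=np.meshgrid(np.arange(w),np.arange(h));Rm,o=campose(c);Z=c['z_map']
    P=np.stack([(u-c['cx'])/c['fx']*Z,-(v-c['cy'])/c['fy']*Z,-Z],-1)
    return P@Rm.T+o
def masks(c):
    H=cv2.cvtColor(c['color'],cv2.COLOR_RGB2HSV);h,s,v=[H[...,i].astype(int) for i in range(3)]
    return {'red':((h<8)|(h>172))&(s>150)&(v>90),'blue':(h>105)&(h<130)&(s>130)&(v>70),'black':(v<50)}
def blobs(m,amin=6):
    n,l,st,ce=cv2.connectedComponentsWithStats(m.astype(np.uint8))
    return [(ce[i],st[i,4],l==i) for i in range(1,n) if st[i,4]>=amin]
E
python3 - <<'E'
from h import *
import pickle
np.set_printoptions(precision=4,suppress=True)
a,b=pickle.load(open('c0.pkl','rb'))
for nm,c in(('scene',a),('top',b)):
    P=cloud(c);ok=c['z_map']>0;m=masks(c)
    for k in m:
        for ce,n,mm in blobs(m[k]):
            q=P[mm&ok]
            if len(q) and n<400 and .4<q[:,0].mean()<.85 and abs(q[:,1].mean())<.4: print(nm,k,ce,n,'depthmean',np.median(q,0),'zmax',q[:,2].max(),'cast178',cast(c,ce,.176)[0])
    # locker top
    top=ok&(abs(P[...,2]-.13)<.012)&(P[...,0]>.4)&(P[...,0]<.85)&(abs(P[...,1])<.3)
    g=max(blobs(top),key=lambda t:t[1])
    uv=np.argwhere(g[2])[:,::-1]; r=cv2.minAreaRect(cast(c,uv,.13)[:,:2].astype(np.float32)*1000); print(nm,'rect',r,g[1])
E
```

```text
scene red [225.0273 192.0545] 110 depthmean [ 0.6424 -0.0378  0.1681] zmax 0.17874585645699642 cast178 [ 0.6552 -0.0325  0.176 ]
scene red [241.6214 193.3981] 103 depthmean [ 0.6421 -0.0066  0.1686] zmax 0.1788382358681514 cast178 [ 0.6537 -0.0018  0.176 ]
scene blue [274.1277 195.2553] 94 depthmean [0.6377 0.0544 0.1696] zmax 0.17912220088653147 cast178 [0.6485 0.057  0.176 ]
scene blue [292.1136 197.3409] 88 depthmean [0.6361 0.0876 0.1681] zmax 0.17841514534970326 cast178 [0.6489 0.0898 0.176 ]
scene black [304.32 174.  ] 25 depthmean [0.5875 0.1023 0.189 ] zmax 0.19222803781583986 cast178 [0.5665 0.1    0.176 ]
scene black [303.5122 189.4268] 82 depthmean [0.5886 0.1023 0.1559] zmax 0.17181871094947865 cast178 [0.6201 0.1061 0.176 ]
scene black [230.25  203.625] 8 depthmean [ 0.6357 -0.0324  0.1365] zmax 0.137188224169699 cast178 [ 0.6878 -0.0128  0.176 ]
scene black [142.5648 210.213 ] 108 depthmean [ 0.6695 -0.1999  0.1226] zmax 0.1268274200333554 cast178 [ 0.734  -0.1536  0.176 ]
scene rect ((655.3040771484375, 30.14886474609375), (185.118896484375, 219.81971740722656), 3.8324
[... 415 characters left out ...]
91] 55 depthmean [0.6212 0.0513 0.1767] zmax 0.18075035012869511 cast178 [0.6209 0.0507 0.176 ]
top black [374.  191.8] 15 depthmean [ 0.6532 -0.1962  0.1239] zmax 0.12690904797951852 cast178 [ 0.6418 -0.1834  0.176 ]
top black [298.3019 199.6038] 53 depthmean [ 0.6305 -0.0297  0.1365] zmax 0.1413197435965965 cast178 [ 0.6231 -0.027   0.176 ]
top black [253.087  201.7681] 69 depthmean [0.6246 0.0662 0.1369] zmax 0.14101420539019816 cast178 [0.6172 0.0655 0.176 ]
top black [236.7778 224.8889] 9 depthmean [0.5703 0.0983 0.1658] zmax 0.19187614603107206 cast178 [0.569  0.0977 0.176 ]
top rect ((652.77392578125, 29.06830596923828), (154.8394317626953, 219.8623809814453), 3.7886669635772705) 6155
```

Run:
```python
from h import *
import pickle
np.set_printoptions(precision=4,suppress=True)
y=.067; q=[0,np.cos(y/2),np.sin(y/2),0]
manip.move_pose([.615,.03,.33],q)
c=snap('wrist','w1.png'); pickle.dump(c,open('w1.pkl','wb'))
print(c['mount'],c['s']['joint_positions'],c['s']['tcp_pos'],c['s']['time_s'],c['s']['force'])
P=cloud(c);ok=c['z_map']>0;m=masks(c)
for k in m:
    for ce,n,mm in blobs(m[k],40):
        qq=P[mm&ok]
        if len(qq): print(k,ce,n,np.median(qq,0),'zmax',np.percentile(qq[:,2],98)); t=qq[qq[:,2]>.170]; print('   tops',len(t),t.mean(0) if len(t) else '', cv2.minAreaRect((t[:,:2]*1000).astype(np.float32)) if len(t)>5 else '')
```

```text
[[ 0.0003  0.9595  0.2817  0.08  ]
 [ 1.      0.0001 -0.0014 -0.0017]
 [-0.0013  0.2817 -0.9595 -0.1508]
 [ 0.      0.      0.      1.    ]] [-0.0395  0.0071  1.6131 -0.0002  1.5217  1.4653] [0.615  0.0293 0.3298] 2.9 [ 0.9945  0.664  -0.4951]
red [314.567 184.933] 224 [ 0.6318 -0.0083  0.1774] zmax 0.17898963491566028
   tops 210 [ 0.6317 -0.008   0.1773] ((631.3788452148438, -8.283445358276367), (23.376869201660156, 9.563404083251953), 5.412624835968018)
red [345.4471 185.1202] 208 [ 0.6338 -0.0399  0.1775] zmax 0.17876943100434203
   tops 202 [ 0.6336 -0.0399  0.1775] ((633.5643920898438, -40.093833923339844), (23.202505111694336, 9.421806335449219), 5.261375427246094)
blue [224.7577 182.0785] 293 [0.6282 0.0846 0.1769] zmax 0.1785943535919627
   tops 211 [0.6258 0.0856 0.1769] ((625.4158935546875, 85.9379653930664), (23.18399429321289, 8.805277824401855), 4.238593578338623)
blue [255.8468 183.1976] 248 [0.6299 0.0523 0.1773] zmax 0.17871025655700254
   tops 219 [0.6281 0.0523 0.1772] ((627.5125122070312, 52.53564453125), (23.08075714111328, 9.289861679077148), 2.968005895614624)

[... 422 characters left out ...]
6349 -0.0281  0.1366] zmax 0.1403951182260121
   tops 0  
black [210.0982 221.5943] 387 [0.5852 0.0991 0.183 ] zmax 0.19247739081902732
   tops 236 [0.583  0.1001 0.1879] ((581.0999755859375, 100.91304779052734), (14.48326587677002, 14.645630836486816), 63.18583297729492)
black [273.5961 347.5655] 69286 [0.641  0.0351 0.4225] zmax 0.43696890548890166
   tops 68928 [0.6398 0.033  0.4147] ((618.2588500976562, 30.552570343017578), (66.74237823486328, 163.54217529296875), 3.8815324306488037)
black [339.5 298. ] 48 [0.6462 0.0145 0.4043] zmax 0.40512986133149426
   tops 47 [0.6461 0.0145 0.4043] ((646.2047119140625, 14.329717636108398), (1.2477502822875977, 13.578804969787598), 4.867053985595703)
```

View pics/w1.png

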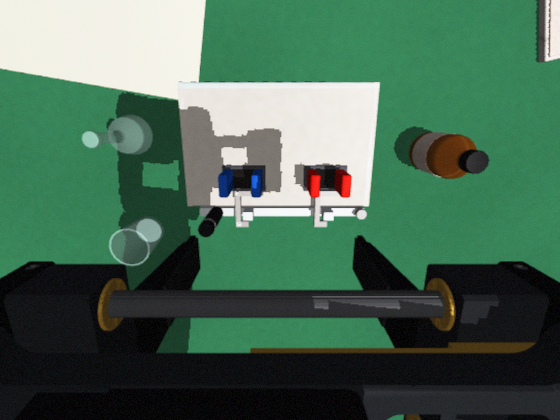

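The wrist view shows the tabs at (225,182)/(256,183) blue and (315,185)/(345,185) red, the post at (210,222), and the hooks over the gate. This calibrated close view is good enough to act on, so I'll squeeze red.

```bash
cat >> h.py <<'E'
YAW=.067; Q=[0,np.cos(YAW/2),np.sin(YAW/2),0]
def squeeze(x,y):
    manip.move_pose([x,y,.26],Q); manip.move_linear([x,y,.166],v=.08)
    s=manip.sense(); print('down',s['tcp_pos'],s['force'])
    manip.grab(); manip.sleep(.6); s=manip.sense(); print('width',s['width'],'F',s['force'],s['tcp_pos'])
def tabs(f):
    c=snap('wrist',f);P=cloud(c);ok=c['z_map']>0;m=masks(c)
    for k in('red','blue'):
        for ce,n,mm in blobs(m[k],40):
            t=P[mm&ok];t=t[t[:,2]>.170]
            if len(t): print(k,ce,t.mean(0))
    return c
E
python3 - <<'E'
from h import *
np.set_printoptions(precision=4,suppress=True)
squeeze(.6323,-.0202)
manip.ungrasp(); s=manip.sense(); print('open',s['width'],s['force'])
manip.move_linear([.6323,-.0202,.26],v=.1)
manip.move_pose([.615,.03,.33],Q); tabs('w2.png'); print(manip.sense()['time_s'])
E
```

```text
down [ 0.6328 -0.0202  0.1669] [0.8192 0.9176 0.4321]
width 0.02926602716362887 F [-0.1772  0.5113  1.2807] [ 0.6323 -0.0201  0.1661]
open 0.09555641750982749 [ 0.2977 -0.0974  0.0299]
red [315.6327 184.7124] [ 0.6321 -0.008   0.1773]
red [335.0274 185.1826] [ 0.6331 -0.0278  0.1775]
blue [226.059  182.2569] [0.6258 0.0855 0.1768]
blue [257.1008 183.379 ] [0.6282 0.0525 0.1773]
9.1083
```

Red is home: the width is 29–30 mm and the tab spacing is 20 mm. Blue next.

Run:
```python
from h import *
np.set_printoptions(precision=4,suppress=True)
squeeze(.6265,.0738)
manip.ungrasp(); s=manip.sense(); print('open',s['width'],s['force'])
manip.move_linear([.6265,.0738,.26],v=.1)
manip.move_pose([.56,.06,.33],Q); c=tabs('w3.png'); print(manip.sense()['time_s'])
P=cloud(c);m=masks(c)['black']&(c['z_map']>0)&(P[...,2]>.186)&(P[...,2]<.2)
t=P[m];print('post top',len(t),cv2.minAreaRect((t[:,:2]*1000).astype(np.float32)),t.mean(0))
```

```text
down [0.627  0.0738 0.1669] [-0.3078  0.3045 -0.1073]
width 0.02935291885987795 F [-0.158   2.0801  1.4687] [0.6265 0.0739 0.1661]
open 0.09530310783717601 [-0.0024 -0.3     0.0363]
red [351.5458 132.9389] [ 0.6312 -0.0078  0.1776]
red [371.6522 133.253 ] [ 0.6324 -0.0277  0.1776]
blue [255.7939 132.6679] [0.6247 0.086  0.1772]
blue [275.5 133. ] [0.6264 0.0665 0.1774]
15.2833
post top 156 ((581.32470703125, 101.19831848144531), (13.685500144958496, 14.152237892150879), 47.19799041748047) [0.5811 0.1016 0.1913]
```

View pics/w3.png

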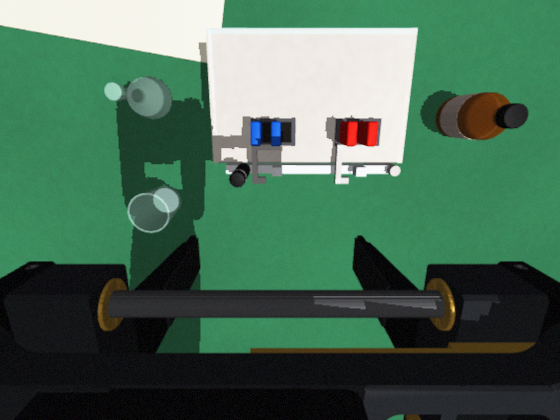

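Both catches are home: blue at (256,133)/(275,133), red at (351,133)/(372,133), and both hooks are clear of the keepers. The post at (238,176) measures (0.581, 0.101), which matches the value predicted from the catch poses. Next I grip it and swing the gate.

```bash
python3 - <<'E'
from h import *
np.set_printoptions(precision=4,suppress=True)
H=np.array([.5922,-.0732]); post=np.array([.581,.1013])
p=lambda t:np.r_[H+.175*np.array([-np.sin(YAW+t),np.cos(YAW+t)]),.170]
print('ik',manip.inverse_kinematics(p(1.57),Q),p(0),p(1.57))
manip.move_pose([*post,.27],Q); manip.move_linear([*post,.170],v=.08); print('down',manip.sense()['force'])
manip.grab(); manip.sleep(.4); s=manip.sense(); print('grip',s['width'],s['force'])
for t in np.linspace(.1,1.57,16):
    manip.move_linear(p(t),v=.06); s=manip.sense(); print(round(t,2),s['width'],s['force'],s['tcp_pos'])
    if s['width']<.012 or np.linalg.norm(s['force'])>35: print('STOP');break
print(manip.sense()['time_s'])
manip.sleep(.3)
snap('scene','s4.png');snap('wrist','w4.png');c=snap('top','t4.png')
E
python3 -c "
import cv2,numpy as np
a,b,c=[cv2.imread('pics/'+f) for f in('s4.png','w4.png','t4.png')]
cv2.imwrite('pics/m4.png',np.hstack([a[120:320,130:430],b[0:200,130:430],])) "
```

```text
ik [-0.3264 -0.3541  2.1949 -0.      1.3009  1.1774] [0.5805 0.1014 0.17  ] [ 0.4176 -0.0848  0.17  ]
down [ 0.0113 -0.6094 -0.4465]
grip 0.015624021570985039 [ 0.2924 -4.4679  0.3588]
0.1 0.015575202045903454 [ 1.9627 -5.4708 -2.0111] [0.5633 0.0981 0.17  ]
0.2 0.015324430253559325 [ 1.5589 -5.5834 -1.6475] [0.5466 0.0946 0.17  ]
0.3 0.015523039207654821 [ 4.387  -4.8315 -2.1439] [0.5299 0.0895 0.17  ]
0.39 0.015378394272008133 [ 2.8979 -4.0976 -1.2278] [0.514 0.083 0.17 ]
0.49 0.015558879786627483 [ 1.4563 -1.6028 -1.5977] [0.499  0.0752 0.17  ]
0.59 0.015464018835827431 [ 2.7162  3.8229 -0.9794] [0.4852 0.0662 0.1701]
0.69 0.01565945186966504 [-0.9234  7.153   0.1276] [0.4714 0.0556 0.17  ]
0.79 0.015646724238207947 [-7.2377  6.5108  7.0789] [0.4582 0.0432 0.1699]
0.88 0.01579213449377402 [-11.9017   4.0762   6.3561] [0.4467 0.0295 0.17  ]
0.98 0.015552366106234294 [-12.3424   9.2902   8.2332] [0.4372 0.016  0.1699]
1.08 0.015414172941407917 [-14.4252   8.0744   9.4522] [0.4291 0.0005 0.1699]
1.18 0.015298067261656851 [-12.9239   6.0651   8.3442] [ 0.423  -0.016   0.1698]
1.28 0.015302351270888416 [-11.8168   3.6672   7.6552] [ 0.4186 -0.0329  0.1698]
1.37 0.015268502352551954 [-9.3328  2.8097  5.7648] [ 0.416  -0.0501  0.1698]
1.47 0.015834211678918228 [-8.2176  2.4384  3.7494] [ 0.4152 -0.0674  0.1699]
1.57 0.015649356289061663 [-5.8924  1.3429  3.6812] [ 0.416  -0.0846  0.1698]
25.65
```

View pics/w4.png

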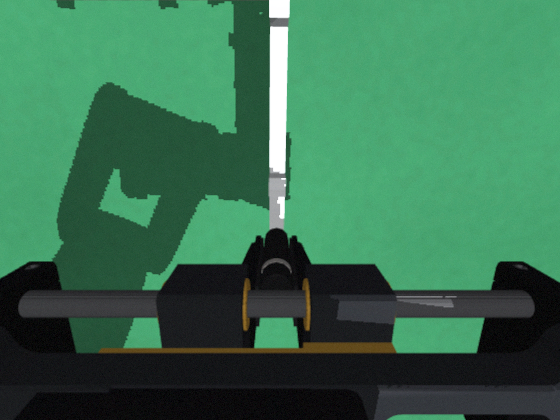

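View pics/s4.png

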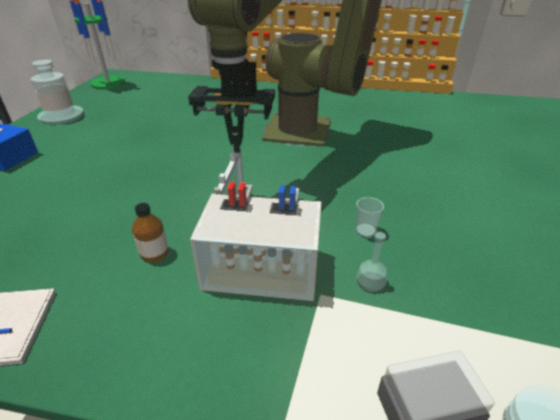

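The wrist view shows the post between the jaws at (277,255), with the gate running straight away along column 277, so it is square to the front. The scene view shows both catches closed at (237,195)/(288,198) and the bystanders where they were. I'll check that everything is still and the bystanders unmoved, then sign off.

Run:
```python
from h import *
import pickle
np.set_printoptions(precision=4,suppress=True)
a,_=pickle.load(open('c0.pkl','rb'))
s0=manip.sense(); manip.sleep(.8); s=manip.sense()
print('drift',s['tcp_pos']-s0['tcp_pos'],s['tcp_pos'],'w',s['width'],'F',s['force'],'qd',abs(s['qd']).max())
d=s['tcp_pos'][:2]-[.5922,-.0732]; print('gate angle',np.arctan2(-d[0],d[1])-YAW,'r',np.hypot(*d))
c=snap('scene','s5.png');P=cloud(c);ok=c['z_map']>0;m=masks(c)
for k in('red','blue'):
    for ce,n,mm in blobs(m[k],40):
        q=P[mm&ok]
        if .55<q[:,0].mean()<.7 and len(q): print(k,np.median(q,0))
D=cv2.absdiff(a['color'],c['color']).max(2)
for n,(x0,y0,x1,y1) in {'reagent':(128,200,172,264),'beaker':(352,196,388,238),'flask':(355,232,390,292)}.items(): print(n,(D[y0:y1,x0:x1]>40).mean())
```

```text
drift [ 0. -0.  0.] [ 0.416  -0.0845  0.1699] w 0.015465423017329961 F [-6.0806  1.2969  3.6481] qd 0.0015300159447149426
gate angle 1.5675664425763929 r 0.1765669801478114
red [ 0.6428 -0.0262  0.1666]
red [ 0.6413 -0.0064  0.1685]
blue [0.6372 0.0676 0.1686]
blue [0.6361 0.0862 0.1707]
reagent 0.0
beaker 0.0
flask 0.0
```

```bash
python3 -c "
from station import manip
manip.sign_off()"
```

```text
the job is handed in; nothing more can be done
```

I opened the locker and handed the job in with the gripper still holding the black post and the gate about square to the front. I squeezed the red catch home first, then the blue one, then swung the gate out past its click-stop.

Last checks before handing in:
- **Catches:** both closed to about 29 mm at the jaws. The red tab centres sat 20 mm apart and the blue ones 19 to 20 mm, which is fully home. They stayed that way after the swing.
- **Gate:** about 1.57 rad, worked out from the gripper position.
- **Grip:** the jaws are 15.5 mm apart on the 16 mm post, with no drift over 0.8 s. A steady push of about 7 N remains on the tool.
- **Bystanders:** the image areas around the flask, reagent bottle and beaker had not changed since the start.
- **Time:** about 27 s of the 64 s allowed.

One disagreement: the top camera placed the catches about 6 mm off from the wrist camera in x. I used the wrist view, and the post then measured within 1 mm of where the catch positions predicted. No check failed.

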